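# Hold a bracket against the force-gauge stop of an assembly jig

## Robot

A 6-joint arm with a two-finger parallel gripper is mounted at the origin on a cart in front of the work surface, level with it; the furniture and walls round the work are solid. World frame = base frame: x ahead of the robot, y to its left, z up, the work surface at z = 0. Lengths are in m, angles in rad, forces in N, time in s.
With the tool pointing down it reaches from about 0.375 to 0.9 m from the base axis. Payload 3.1 kg.
Tool frame: the origin (TCP) lies on the centre line of the jaws, within the pads' length; the fingertips stand ahead of it and the grasp point (between the pads) lies 6 mm ahead of it (bot.tips_ahead is the z of the fingertips in the tool frame, in m); z points along the fingers, y is the line along which they close (so a half turn about z gives the same grasp; the last joint's range is limited). The gripper opens to 87 mm and grips with 3 to 60 N. Pads are 19 mm wide; open, the fingers measure 117 mm over their backs; the gripper's body (75 mm by 190 mm) begins 51 mm behind the grasp point.
Start: joints at [0.969, 0.527, 1.433, -0, 1.181, -0.178], TCP at [0.257, 0.57, 0.248] pointing down, gripper open.
Joint ranges: [-3.08, 3.08], [-0.75, 2.2], [0.22, 2.44], [-1.43, 4.57], [0, 2.65], [-2.85, 2.85]. Speed limits (rad/s): [2.79, 2.79, 3.14, 3.14, 3.14, 3.14].

## Interface

Orientations are given as a 3x3 rotation matrix whose columns are the frame's x, y, z axes.
In Python, from rig import sensors, camera, calibration, bot gives the robot as it stands.
- The arm moves only by the tool arm_command, never from a script. Its argument "increments" is a list of rows, each a list of 3 entries, a list of its own where there are three numbers: the finger opening in mm, from 0 to 87, then the shift along the tool's x, y, z in mm, then the turn, a rotation vector about the tool's x, y, z in degrees. A call has 1 to 12 rows; each row shifts and turns the commanded pose from where the row before left it, along the tool's axes as they then stand; what a row does not reach is not made up. A row lasts 1/8 s, in which the tool goes at most 62.5 mm and 10.7 degrees, less where a joint would pass 70% of its speed; a pose out of reach is approached as far as the arm can. A call is refused whole if a number of a shift passes 62.5 or a number of a turn 10.7, either way. A call with a gripper value outside its range is refused whole. The fingers move at their own pace and stop on an object; the grip force is fixed at half the most. Time passes only in rows, so rows that do not move let the fingers close. It gives the time, the measured TCP pose, the force, the opening and the grip force at its end, in the units of the state.
- sensors.get_obs(): the state, without advancing time (a new reading comes with each control period).
- camera(name): name is "scene" or "top" or "wrist"; returns the picture (384x512x3 uint8, blue, green, red); there is no depth.
- calibration(name): a dict with "K" (3x3 intrinsics, pixels), "R" (3x3) and "t" (3): a world point X has camera coordinates R X + t. Camera axes: x right, y down, z forward; pixel columns grow to the right and rows downward; lengths in m; the calibration is good to about 2 mm. A picture is of the moment at which its call begins: read the wrist's pose just before it. calibration takes no time and is no camera call; for the wrist camera it gives the pose at the moment of the call.
- bot.job_done(): hands the job in; it is judged then, once.
The state is a dict: "time": time; "qpos": joint angles; "joint_velocities": joint speeds; "joint_efforts": joint torques, N m; "tool_pos": TCP position; "tool_rot": TCP orientation; "contact_force": force on the tool from outside, world axes, zero at the start; "ft_torque": the same for the moment, N m; "gripper_width": finger opening in m; "finger_force": force on a finger pad.
Only numpy, scipy, OpenCV 4.12 (cv2) and the standard library are available. Lean on these libraries where they do the work, as an engineer would, in place of code of your own. Each camera call takes 0.05 s, during which the arm holds its last target. There are 200 camera calls.

## Task

Be a third hand: pick up the bracket by its blue block and slide its metal foot, nose first, along the jig's channel and under the low bridge until its nose meets the orange sprung stop. Then keep pushing steadily, so that the black pointer stays in the green part of the scale (about 10 N), with the foot lying flat, and finish while still holding it there for the person who will drive the screws: do not let go. Never push the pointer into the red, push the stop only with the bracket, and leave the pin tin, the eyepiece and the petri dish where they are.

Things in the scene. Friction and masses are not known exactly. Their poses are not given: they have to be found in the camera images.
- jig: Assembly jig fixed to the desk: dark steel base plate 240 (x) x 130 (y) x 10 mm; its top is the channel floor. Origin: centre of the base's underside, on the desk; x = push direction, from the open mouth (-x) to the orange sprung stop (+x), z up. A spring housing 40 mm high (from the desk) stands at x = 108 to 120 mm.
- channel_mouth (a point): Middle of the channel floor where the parallel rails begin: jig x = -45, y = 0, z = 10 mm; axes as the jig's. Aluminium rails with tops at z = 24 mm, 56 mm apart (inner faces), run from here to jig x = 62; in front of it, jig x = -93 to -45, flared guides of the same height narrow from 88 to 58 mm.
- bridge (a point): Centre of the fixed aluminium bridge's top: jig x = 30, y = 0, z = 38 mm; axes as the jig's. The bridge spans the channel, jig x = 15 to 45 mm, 92 mm wide in y; its underside is at z = 28 mm, 18 mm above the channel floor.
- gauge_scale (a point): Middle of the green field on the scale, jig x = 88, y = 51, z = 37 mm; axes as the jig's. The scale block is 44 (x) x 24 (y) mm, coloured along x white, green, yellow, red; the stop's black pointer lies over it.
- gauge (a joint): Travel in m of the orange sprung stop (block 10 x 50 x 20 mm high with a black pointer over the scale) along the jig's +x; 0 when free, 0.025 at its end. It is a spring of 800 N/m without preload that pushes back at once when released. Pointer colours: white 0 to 0.010, green 0.010 to 0.016 (8 to 12.8 N), yellow 0.016 to 0.020, red from 0.020.
- stop_face (a point): Point on the middle of the orange stop's pressing face, 16 mm above the desk; moves with the stop (jig x = 70 mm when free). Axes as the jig's.
- bracket: Loose bracket, about 0.2 kg: flat aluminium foot 140 (x) x 50 (y) x 10 mm, with an upright blue block 24 (x) x 34 (y) mm, from z = 10 to 60 mm, centred at x = -52 mm (near the foot's rear end). Origin: centre of the foot's underside; x points from the block to the nose, z up. In the jig its x lies along the jig's x; at mid green its origin is at jig x = 13 mm and the block at jig x = -39 mm.
- bracket_nose (a point): Middle of the foot's front end face (the nose): 70 mm ahead of the bracket's origin, 5 mm above its underside. Axes as the bracket's.
- pin_tin: Bystander: round pin tin, 55 mm across, 23 mm high. Origin: centre of its underside.
- eyepiece: Bystander: black microscope eyepiece standing upright, 41 mm across, 57 mm high. Origin: centre of its underside.
- petri_dish: Bystander: petri dish, 64 mm across, 15 mm high. Origin: centre of its underside.

How it is judged:
On the way:
1. the foot's nose is under the bridge, flat in the channel, and the stop is still free (x of bracket_nose in the frame of jig above 0.02 m and value of joint gauge below 0.004 m and y of bracket_nose in the frame of jig between -0.008 and 0.008 m and z of bracket_nose in the frame of jig below 0.022 m and angle between bracket's own z axis and vertical below 0.1 rad), for 0.05 s.
At the end, for the whole second after the job is handed in: Held and pushed by the robot: gauge travel 10 to 16 mm (green), nose at the stop face, foot flat on the channel floor (under 4.5 mm above it, tilt under 0.10 rad), within 8 mm of the middle, square within 0.09 rad, at rest; the robot itself does not press on the jig (value of joint gauge between 0.01 and 0.016 m and x of bracket_nose in the frame of stop_face between -0.004 and 0.003 m and y of bracket_nose in the frame of jig between -0.008 and 0.008 m and z of bracket_nose in the frame of jig below 0.022 m and angle between bracket's own z axis and vertical below 0.1 rad and z of bracket in the frame of jig below 0.0145 m and angle between the x axis of bracket and the x axis of jig, either way round below 0.09 rad and contact force between the fingers and bracket above 2 N and contact force between each of the arm, the fingers and jig below 1 N and linear speed of bracket below 0.01 m/s); the arm keeps its last pose, push and grip.
It fails at once if the pointer is pushed into the red (travel over 20 mm) (value of joint gauge above 0.02 m).
It fails at once if the robot pushes the stop with anything but the bracket (over 2 N) (contact force between any of the fingers, the arm and gauge above 2 N).
It fails at once if a bystander is moved by more than 20 mm (distance of any of pin_tin, eyepiece, petri_dish from where it was at the start of the episode above 0.02 m).
It also fails if it takes over 40 s, if anything falls off the work surface, if the arm or the gripper's body presses on something with over 40 N, if the wrist force passes 120 N, or if a joint passes its speed limit or range.

## Working session

There is one attempt and no reset: what is moved stays moved. The work goes in short steps, Python scripts to look and compute and a tool call to move; the robot and the scene stay as the last step left them, time stands still between calls to the robot, and variables do not carry over. Pictures are saved under pics/ and viewed, at most 10 in all, crops included, and the job is handed in when it is done.

Besides the shell and the picture viewer there is one more tool, called after ">>>" in YAML: its name, and indented under it one key for each argument. arm_command: Moves the arm, as the interface text tells. Its arguments: {"type":"object","properties":{"increments":{"type":"array"}},"required":["increments"]}

```bash
mkdir -p pics; python3 - <<'E'
from rig import sensors,camera,calibration,bot
import cv2
for n in("top","scene"):
    cv2.imwrite(f"pics/{n}0.png",camera(n))
    c=calibration(n);print(n,c)
o=sensors.get_obs();print(o);print(bot.tips_ahead)
E
```

```text
top {'K': array([[391.23211311,   0.        , 250.55918971],
       [  0.        , 391.23211311, 189.80848462],
       [  0.        ,   0.        ,   1.        ]]), 'R': array([[-0.01424975, -0.99985059, -0.0097851 ],
       [-0.98122631,  0.01586536, -0.19220616],
       [ 0.19233269,  0.0068625 , -0.98130578]]), 't': array([0.17874992, 0.57362916, 0.96856422])}
scene {'K': array([[422.30655723,   0.        , 252.1187673 ],
       [  0.        , 422.30655723, 184.73631707],
       [  0.        ,   0.        ,   1.        ]]), 'R': array([[-0.56004448, -0.82835636,  0.01326372],
       [-0.37651867,  0.24023465, -0.89471839],
       [ 0.73795926, -0.50607614, -0.44643372]]), 't': array([0.46048422, 0.21223913, 0.73512179])}
{'time': 0.1, 'qpos': array([ 9.68504993e-01,  5.28373741e-01,  1.43377194e+00,  2.68237781e-06,
        1.18139555e+00, -1.78486172e-01]), 'joint_velocities': array([-8.75393100e-05, -9.17671749e-04, -3.09321338e-03,  1.23840919e-03,
       -2.55853301e-04,  8.52360859e-04]), 'joint_efforts': array([ 6.74668718e-04, -4.40980089e+01, -1.77150840e+01,  6.35480694e-02,
        5.33067423e-02, -3.62884464e-05]), 'tool_pos': array([0.25663407, 0.56921284, 0.24666982]), 'tool_rot': array([[-9.11530127e-01,  4.11231814e-01, -1.10597764e-03],
       [ 4.11233154e-01,  9.11528781e-01, -1.60430073e-03],
       [ 3.48390949e-04, -1.91718312e-03, -9.99998102e-01]]), 'contact_force': array([0.22577201, 0.64357041, 0.08581385]), 'ft_torque': array([ 0.03615245, -0.0041533 , -0.01487326]), 'finger_force': 0.0, 'gripper_width': 0.08686945097402601}
0.025
```

View pics/top0.png

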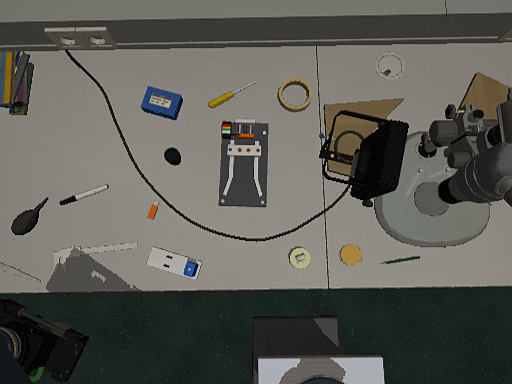

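View pics/scene0.png

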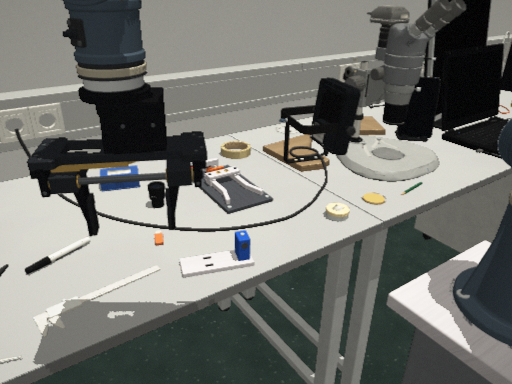

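The top view shows the jig at about (244,165), with its mouth toward the robot. The bracket is at (175,262) with its block to the right at (190,268). The eyepiece is at (173,156), the tin probably at (300,258), and the petri dish probably at (390,66).

```bash
python3 - <<'E'
import cv2,numpy as np
a=cv2.imread("pics/top0.png")
C=np.zeros((540,800,3),np.uint8)
j=cv2.resize(a[112:212,212:276],None,fx=5.4,fy=5.4,interpolation=cv2.INTER_CUBIC)
b=cv2.resize(a[238:284,140:208],None,fx=6,fy=6,interpolation=cv2.INTER_CUBIC)
s=cv2.imread("pics/scene0.png")[225:280,170:270]
s=cv2.resize(s,None,fx=4,fy=4,interpolation=cv2.INTER_CUBIC)
C[:j.shape[0],:j.shape[1]]=j; C[:276,360:768]=b; C[290:510,360:760]=s
cv2.imwrite("pics/c1.png",C)
E
```

```text
(no output)
```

View pics/c1.png

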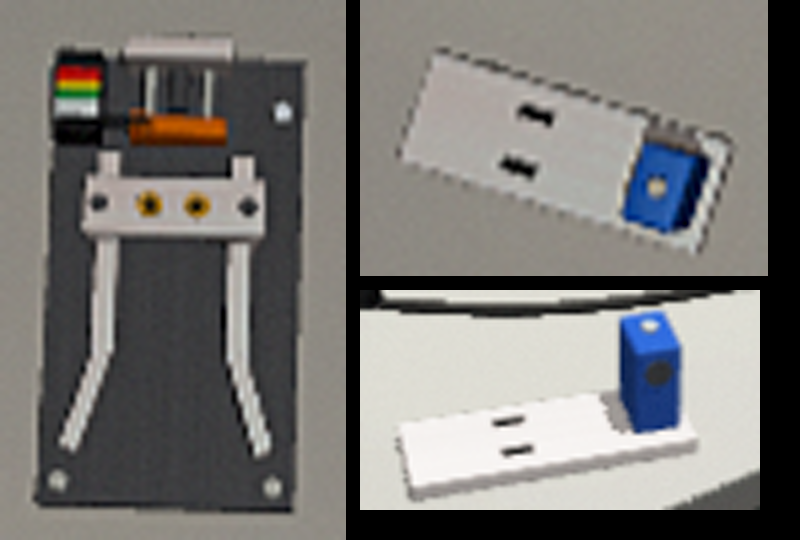

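The crop shows the jig base corners at crop (35,503), (293,510) and (304,62), and the bridge top at (90,178)-(265,180). The foot corners are at (437,50), (402,158), (730,140) and (700,252), with the nose pointing left (world +y). Next I fit the poses.

```bash
cat > h.py <<'E'
import numpy as np,cv2
from scipy.optimize import least_squares
def proj(c,X):
    p=(np.asarray(X)@c["R"].T+c["t"])@c["K"].T
    return p[:,:2]/p[:,2:]
def place(p,L):
    L=np.asarray(L,float)/1000;c,s=np.cos(p[2]),np.sin(p[2])
    return np.c_[p[0]+c*L[:,0]-s*L[:,1],p[1]+s*L[:,0]+c*L[:,1],L[:,2]]
def fit(c,L,px,p0):
    r=least_squares(lambda p:(proj(c,place(p,L))-px).ravel(),p0,loss="soft_l1")
    return r.x,np.round(r.fun.reshape(-1,2) if r.fun.size==2*len(L) else r.fun,2)
def ray(c,px,z):
    d=c["R"].T@np.linalg.solve(c["K"],[*px,1]);o=-c["R"].T@c["t"]
    return o+d*(z-o[2])/d[2]
E
python3 - <<'E'
from h import *; from rig import calibration
c=calibration("top")
cr=lambda P,s,x,y:(np.array(P)+.5)/s-.5+[x,y]
j=cr([(35,503),(293,510),(304,62),(90,178),(265,180)],5.4,212,112)
J=[(-120,65,10),(-120,-65,10),(120,-65,10),(45,46,38),(45,-46,38)]
print(fit(c,J,j,[.5,.1,0]))
b=cr(np.array([(437,50),(402,158),(730,140),(700,252)])-[360,0],6,140,238)
B=[(70,-25,10),(70,25,10),(-70,-25,10),(-70,25,10)]
print(fit(c,B,b,[.2,.2,1.6]))
bt=cr(np.array([(656,186)])-[360,0],6,140,238)[0];print("block top",ray(c,bt,.06))
for n,q,z in(("eye",(173,156),.03),("tin",(300,258),.02),("petri",(390,66),.01)):print(n,ray(c,q,z))
E
```

```text
(array([ 0.66142622,  0.1883084 , -0.04834993]), array([[ 0.13,  0.25],
       [ 0.09,  0.49],
       [ 0.3 , -0.27],
       [-1.03, -0.59],
       [ 0.22,  0.04]]))
(array([0.39238326, 0.37584591, 1.26668262]), array([[-0.12, -0.14],
       [-0.54,  0.11],
       [ 0.82,  0.07],
       [-0.05, -0.06]]))
block top [0.37617493 0.32793566 0.06      ]
eye [0.67934027 0.38142955 0.03      ]
tin [0.39913253 0.04321528 0.02      ]
petri [ 0.94611483 -0.24084591  0.01      ]
```

>>> arm_command:
  increments:
    - [87, [0, 0, 0], [0, 0, 9]]
    - [87, [0, 0, 0], [0, 0, 9]]
    - [87, [0, 0, 0], [0, 0, 9]]
    - [87, [0, 0, 0], [0, 0, 9]]
    - [87, [0, 0, 0], [0, 0, 9]]
    - [87, [0, 0, 0], [0, 0, 9]]
    - [87, [0, 0, 0], [0, 0, 9]]
    - [87, [0, 0, 0], [0, 0, 9]]
    - [87, [0, 0, 0], [0, 0, 9]]
    - [87, [0, 0, 0], [0, 0, 2]]

```text
time: 1.35
tool_pos: [0.2568, 0.5694, 0.2471]
tool_rot: [[0.297, 0.955, -0.001], [0.955, -0.297, -0.001], [-0.001, -0.0, -1.0]]
contact_force: [-0.2, -0.8, 0.9]
gripper_width: 0.087
finger_force: 0.0
```

```bash
cat >> h.py <<'E'
def to(goal,yaw):
    "tool-axis shift (mm) and turn (deg) to reach goal with tool down, tool y at yaw (rad)"
    from rig import sensors
    from scipy.spatial.transform import Rotation as Ro
    o=sensors.get_obs();R=o["tool_rot"]
    y=np.array([np.cos(yaw),np.sin(yaw),0]);z=np.array([0,0,-1.]);G=np.c_[np.cross(y,z),y,z]
    print("t",round(o["time"],2),"pos",o["tool_pos"].round(4),"yaw_y",np.degrees(np.arctan2(R[1,1],R[0,1])).round(2),"tilt",R[:2,2].round(4),"F",o["contact_force"].round(1),"w",round(o["gripper_width"],4),"ff",o["finger_force"])
    print("shift",(R.T@(np.array(goal)-o["tool_pos"])*1000).round(1),"shift in goal axes",(G.T@(np.array(goal)-o["tool_pos"])*1000).round(1),"turn",np.degrees(Ro.from_matrix(R.T@G).as_rotvec()).round(2))
E
python3 -c "
from h import *
to([.377,.327,.15],1.2667-np.pi/2)"
```

```text
t 1.35 pos [0.2568 0.5694 0.2471] yaw_y -17.29 tilt [-0.0006 -0.0009] F [-0.2 -0.8  0.9] w 0.087 ff 0.0
shift [-195.6  186.8   97.2] shift in goal axes [-195.3  187.3   97.1] turn [-0.02  0.06  0.14]
```

>>> arm_command:
  increments:
    - [87, [-28, 27, 12], [0, 0, 0]]
    - [87, [-28, 27, 12], [0, 0, 0]]
    - [87, [-28, 27, 12], [0, 0, 0]]
    - [87, [-28, 27, 12], [0, 0, 0]]
    - [87, [-28, 27, 12], [0, 0, 0]]
    - [87, [-28, 26, 12], [0, 0, 0]]
    - [87, [-27, 26, 12], [0, 0, 0]]
    - [87, [0, 0, 12], [0, 0, 0]]

```text
time: 2.35
tool_pos: [0.3787, 0.3263, 0.1511]
tool_rot: [[0.299, 0.954, -0.0], [0.954, -0.299, -0.0], [-0.0, 0.0, -1.0]]
contact_force: [0.6, 0.6, -0.3]
gripper_width: 0.0869
finger_force: 0.0
```

```bash
python3 - <<'E'
from h import *
from rig import camera,calibration
to([.377,.327,.15],1.2667-np.pi/2)
c=calibration("wrist");a=camera("wrist")
cv2.imwrite("pics/w1.png",a)
m=cv2.inRange(cv2.cvtColor(a,cv2.COLOR_BGR2HSV),(100,120,40),(130,255,255))
n,_,st,ce=cv2.connectedComponentsWithStats(m)
print([ (st[i],ce[i].round(1)) for i in range(1,n) if st[i,4]>300])
B=[(x,y,z) for z in(10,60) for x,y in((-64,-17),(-40,-17),(-40,17),(-64,17))]
print(proj(c,place([.3924,.3758,1.2667],B)).round(0))
print({k:v.round(4) for k,v in c.items()})
E
```

```text
t 2.35 pos [0.3787 0.3263 0.1511] yaw_y -17.42 tilt [-0.     -0.0002] F [ 0.6  0.6 -0.3] w 0.0869 ff 0.0
shift [ 0.1 -1.8  1.1] shift in goal axes [ 0.1 -1.8  1.1] turn [0.   0.01 0.  ]
[(array([ 233,  191,   44,   30, 1132], dtype=int32), array([253.9, 205. ]))]
[[278. 202.]
 [279. 176.]
 [239. 176.]
 [239. 203.]
 [282. 224.]
 [283. 193.]
 [235. 193.]
 [236. 224.]]
{'K': array([[338.1033,   0.    , 258.8923],
       [  0.    , 338.1033, 193.5107],
       [  0.    ,   0.    ,   1.    ]]), 'R': array([[ 0.9539, -0.3001,  0.0013],
       [-0.2872, -0.9117,  0.2939],
       [-0.087 , -0.2807, -0.9558]]), 't': array([-0.2616,  0.399 ,  0.4254])}
```

View pics/w1.png

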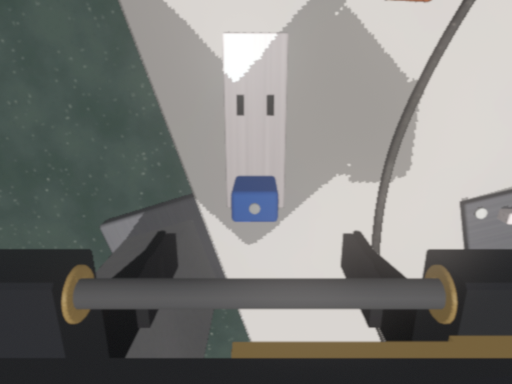

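The wrist view shows the block's top face at about (232–278, 190–220), and the foot nose corners at (223,33) and (287,33).

```bash
python3 - <<'E'
from h import *
from rig import calibration
c=calibration("wrist")
L=[(-64,-17,60),(-64,17,60),(-40,-17,60),(-40,17,60),(70,-25,10),(70,25,10)]
p,r=fit(c,L,np.array([(278,220.5),(232,220.5),(278,190.5),(232,190.5),(287,33),(223,33)]),[.39,.37,1.267])
print(p,r)
b=place(p,[(-52,0,48)])[0];print(b)
to([b[0],b[1],.048],p[2]-np.pi/2)
E
```

```text
[0.38874378 0.37914211 1.26785899] [[ 0.46  1.84]
 [-0.39  1.87]
 [ 1.01  0.16]
 [-1.24  0.2 ]
 [ 1.37 -2.02]
 [-1.3  -1.93]]
[0.37323088 0.32950996 0.048     ]
t 2.4 pos [0.3773 0.3269 0.1498] yaw_y -17.37 tilt [-0.0026 -0.0011] F [-0.   0.4 -0.5] w 0.0869 ff 0.0
shift [  1.5  -4.5 101.8] shift in goal axes [  1.3  -4.7 101.8] turn [-0.12  0.1  -0.02]
```

>>> arm_command:
  increments:
    - [87, [1, -4, 20], [0, 0, 0]]
    - [87, [0, 0, 25], [0, 0, 0]]
    - [87, [0, 0, 25], [0, 0, 0]]
    - [87, [0, 0, 20], [0, 0, 0]]
    - [87, [0, 0, 12], [0, 0, 0]]
    - [30, [0, 0, 0], [0, 0, 0]]
    - [20, [0, 0, 0], [0, 0, 0]]
    - [20, [0, 0, 0], [0, 0, 0]]
    - [20, [0, 0, 0], [0, 0, 0]]
    - [20, [0, 0, 0], [0, 0, 0]]

```text
time: 3.65
tool_pos: [0.3743, 0.3301, 0.0499]
tool_rot: [[0.297, 0.955, 0.001], [0.955, -0.297, 0.0], [0.0, 0.0, -1.0]]
contact_force: [0.3, -0.5, 0.1]
gripper_width: 0.0452
finger_force: 0.0
```

>>> arm_command:
  increments:
    - [20, [0, 0, 0], [0, 0, 0]]
    - [20, [0, 0, 0], [0, 0, 0]]
    - [20, [0, 0, 0], [0, 0, 0]]
    - [20, [0, 0, 0], [0, 0, 0]]

```text
time: 4.15
tool_pos: [0.3744, 0.3301, 0.0497]
tool_rot: [[0.297, 0.955, 0.001], [0.955, -0.297, 0.0], [0.0, 0.001, -1.0]]
contact_force: [1.7, -1.3, 3.2]
gripper_width: 0.0336
finger_force: 29.9
```

>>> arm_command:
  increments:
    - [20, [0, 0, -10], [0, 0, 0]]
    - [20, [0, 0, -20], [0, 0, 0]]
    - [20, [0, 0, -20], [0, 0, 5]]
    - [20, [0, 0, 0], [0, 0, 9]]
    - [20, [0, 0, 0], [0, 0, 9]]
    - [20, [0, 0, 0], [0, 0, 9]]
    - [20, [0, 0, 0], [0, 0, 9]]
    - [20, [0, 0, 0], [0, 0, 9]]
    - [20, [0, 0, 0], [0, 0, 9]]
    - [20, [0, 0, 0], [0, 0, 9]]
    - [20, [0, 0, 0], [0, 0, 7.4]]
    - [20, [0, 0, 0], [0, 0, 0]]

```text
time: 5.65
tool_pos: [0.3733, 0.3299, 0.0995]
tool_rot: [[0.999, -0.045, -0.001], [-0.045, -0.999, -0.001], [-0.001, 0.001, -1.0]]
contact_force: [0.9, 0.8, -2.6]
gripper_width: 0.0337
finger_force: 29.9
```

```bash
cat >> h.py <<'E'
J=[.6614,.1883,-.0483]
def toj(x,z,J=J,y=0):
    "block centre to jig x (mm), TCP height z above desk (m)"
    g=place(J,[(x,y,0)])[0];to([g[0],g[1],z],J[2]-np.pi/2)
E
python3 -c "
from h import *
toj(-192,.075)"
```

```text
t 5.65 pos [0.3733 0.3299 0.0995] yaw_y -92.6 tilt [-0.0014 -0.0005] F [ 0.9  0.8 -2.6] w 0.0337 ff 29.85889922361821
shift [102.2 127.8  24.5] shift in goal axes [102.6 127.5  24.5] turn [0.03 0.08 0.17]
```

>>> arm_command:
  increments:
    - [20, [10, 20, 0], [0, 0, 0]]
    - [20, [20, 25, 0], [0, 0, 0]]
    - [20, [20, 25, 0], [0, 0, 0]]
    - [20, [20, 25, 0], [0, 0, 0]]
    - [20, [18, 20, 0], [0, 0, 0]]
    - [20, [14, 12.5, 5], [0, 0, 0.2]]
    - [20, [0, 0, 10], [0, 0, 0]]
    - [20, [0, 0, 7], [0, 0, 0]]
    - [20, [0, 0, 0], [0, 0, 0]]

```text
time: 6.78
tool_pos: [0.4682, 0.1985, 0.0765]
tool_rot: [[0.999, -0.049, -0.003], [-0.049, -0.999, -0.0], [-0.003, 0.001, -1.0]]
contact_force: [1.0, 0.1, -1.8]
gripper_width: 0.0337
finger_force: 29.9
```

```bash
python3 - <<'E'
from h import *
from rig import camera,calibration
toj(-192,.075)
a=camera("wrist");cv2.imwrite("pics/w2.png",a)
t=camera("top");cv2.imwrite("pics/t2.png",t)
C=np.zeros((384,800,3),np.uint8);C[:,:512]=a
b=cv2.resize(t[110:212,208:280],None,fx=3.75,fy=3.75,interpolation=cv2.INTER_CUBIC);C[:b.shape[0],520:520+b.shape[1]]=b
cv2.imwrite("pics/c2.png",C)
E
```

```text
t 6.78 pos [0.4682 0.1985 0.0765] yaw_y -92.79 tilt [-0.0034 -0.0004] F [ 1.   0.1 -1.8] w 0.0337 ff 29.85856262035668
shift [1.4 0.9 1.5] shift in goal axes [1.4 0.9 1.5] turn [ 0.03  0.19 -0.03]
```

View pics/c2.png

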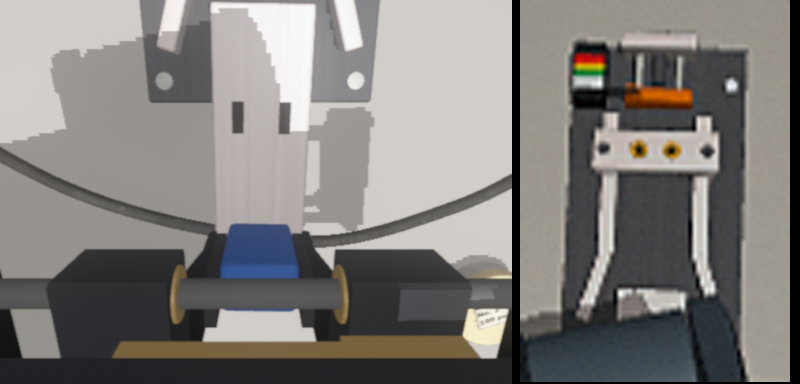

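The wrist view shows the foot nose corners at (211,3) and (315,5), the jig front corners at (150,102) and (371,101), and the screws at (164,81) and (356,81). The nose is between the flares.

```bash
python3 - <<'E'
from h import *
from rig import calibration
c=calibration("wrist")
P=lambda u,v,z:ray(c,(u,v),z)
fl=P(150,102,.01);fr=P(371,101,.01);print("front",fl,fr,(fl+fr)/2,"width",np.linalg.norm(fl-fr))
s=(P(164,81,.01)+P(356,81,.01))/2;print("screw mid",s)
z=.0765-.0497+.01
nl=P(211,3,z);nr=P(315,5,z);print("nose",nl,nr,(nl+nr)/2,"w",np.linalg.norm(nl-nr),"yaw",np.degrees(np.arctan2(-(nr-nl)[0],(nl-nr)[1])))
rl=P(216,225,z);rr=P(306,225,z);print("foot at block",(rl+rr)/2)
inv=lambda q:place([0,0,0],[(0,0,0)])
Rz=np.array([[np.cos(J[2]),np.sin(J[2])],[-np.sin(J[2]),np.cos(J[2])]])
for n,q in(("frontmid",(fl+fr)/2),("screw",s),("nose",(nl+nr)/2),("block",(rl+rr)/2)):print(n,"jig xy",(Rz@(q[:2]-J[:2])*1000).round(1))
E
```

```text
front [0.54478704 0.25992036 0.01      ] [0.53890573 0.13022461 0.01      ] [0.54184639 0.19507249 0.01      ] width 0.1298290367182223
screw mid [0.55327624 0.19478545 0.01      ]
nose [0.58869973 0.2163198  0.0368    ] [0.58542492 0.16729482 0.0368    ] [0.58706232 0.19180731 0.0368    ] w 0.04913423263169832 yaw 3.821614163332386
foot at block [0.47482868 0.19814485 0.0368    ]
frontmid jig xy [-119.7    1. ]
screw jig xy [-108.3    1.3]
nose jig xy [-74.4  -0.1]
block jig xy [-186.8    0.8]
```

>>> arm_command:
  increments:
    - [20, [0, -0.5, 6], [0, 0.2, -0.4]]
    - [20, [0, 0, 8], [0, 0, 0]]
    - [20, [8, 0, 0], [0, 0, 0]]
    - [20, [8, 0, 0], [0, 0, 0]]
    - [20, [8, 0, 0], [0, 0, 0]]
    - [20, [6, 0, 0], [0, 0, 0]]
    - [20, [6, 0, 0], [0, 0, 0]]
    - [20, [6, 0, 0], [0, 0, 0]]
    - [20, [0, 0, 0], [0, 0, 0]]

```text
time: 8.0
tool_pos: [0.5127, 0.1966, 0.0638]
tool_rot: [[0.999, -0.043, 0.004], [-0.043, -0.999, -0.0], [0.004, -0.0, -1.0]]
contact_force: [-0.2, -0.5, -3.3]
gripper_width: 0.0339
finger_force: 29.9
```

```bash
python3 - <<'E'
from h import *
from rig import camera,calibration
toj(-39,.060)
a=camera("wrist");cv2.imwrite("pics/w3.png",a)
E
```

```text
t 8.0 pos [0.5127 0.1966 0.0638] yaw_y -92.49 tilt [ 0.0043 -0.0001] F [-0.2 -0.5 -3.3] w 0.0339 ff 29.858604921028018
shift [109.9   1.7   4.2] shift in goal axes [109.9   1.1   3.8] turn [-0.01 -0.25  0.27]
```

View pics/w3.png

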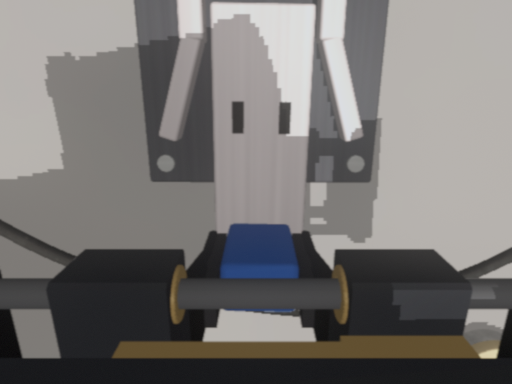

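The foot is centred between the rails: left gap is 203→212 and right gap 312→321, with the nose at the mouth.

>>> arm_command:
  increments:
    - [20, [5, 0, 1], [0, -0.2, 0.2]]
    - [20, [6, 0, 0.5], [0, 0, 0]]
    - [20, [6, 0, 0.5], [0, 0, 0]]
    - [20, [6, 0, 0], [0, 0, 0]]
    - [20, [6, 0, 0], [0, 0, 0]]
    - [20, [6, 0, 0], [0, 0, 0]]
    - [20, [6, 0, 0], [0, 0, 0]]
    - [20, [6, 0, 0], [0, 0, 0]]
    - [20, [6, 0, 0], [0, 0, 0]]
    - [20, [5, 0, 0], [0, 0, 0]]
    - [20, [0, 0, 0], [0, 0, 0]]

```text
time: 9.43
tool_pos: [0.5705, 0.1939, 0.0618]
tool_rot: [[0.999, -0.047, 0.001], [-0.047, -0.999, 0.0], [0.001, -0.0, -1.0]]
contact_force: [-1.0, 0.8, -1.8]
gripper_width: 0.0337
finger_force: 29.9
```

```bash
python3 - <<'E'
from h import *
from rig import camera,calibration
toj(-39,.060)
E
```

```text
t 9.43 pos [0.5705 0.1939 0.0618] yaw_y -92.69 tilt [0.0006 0.0001] F [-1.   0.8 -1.8] w 0.0337 ff 29.858620665036142
shift [52.   1.3  1.8] shift in goal axes [52.   1.2  1.8] turn [-0.01 -0.04  0.08]
```

>>> arm_command:
  increments:
    - [20, [0, 0, 0.7], [0, 0, 0]]
    - [20, [0, 0, 0.7], [0, 0, 0]]
    - [20, [5, 0, 0], [0, 0, 0.1]]
    - [20, [6, 0, 0], [0, 0, 0]]
    - [20, [6, 0, 0], [0, 0, 0]]
    - [20, [6, 0, 0], [0, 0, 0]]
    - [20, [5, 0, 0], [0, 0, 0]]
    - [20, [0, 0, 0], [0, 0, 0]]

```text
time: 10.42
tool_pos: [0.5985, 0.1925, 0.0603]
tool_rot: [[0.999, -0.049, 0.001], [-0.049, -0.999, 0.0], [0.001, -0.0, -1.0]]
contact_force: [0.3, 0.3, -2.3]
gripper_width: 0.0339
finger_force: 29.9
```

```bash
python3 - <<'E'
from h import *
toj(-39,.060)
E
```

```text
t 10.43 pos [0.5985 0.1925 0.0603] yaw_y -92.8 tilt [0.0006 0.0001] F [ 0.3  0.3 -2.3] w 0.0339 ff 29.858527737669647
shift [24.   1.2  0.3] shift in goal axes [24.   1.2  0.3] turn [-0.01 -0.04 -0.03]
```

>>> arm_command:
  increments:
    - [20, [4, 0, 0.5], [0, 0, 0]]
    - [20, [4, 0, 0], [0, 0, 0]]
    - [20, [4, 0, 0], [0, 0, 0]]
    - [20, [3, 0, 0], [0, 0, 0]]
    - [20, [2, 0, 0], [0, 0, 0]]
    - [20, [0, 0, 0], [0, 0, 0]]
    - [20, [0, 0, 0], [0, 0, 0]]

```text
time: 11.3
tool_pos: [0.6139, 0.1918, 0.0598]
tool_rot: [[0.999, -0.048, -0.002], [-0.048, -0.999, -0.0], [-0.002, 0.0, -1.0]]
contact_force: [-3.8, 1.0, 0.6]
gripper_width: 0.0337
finger_force: 29.9
```

```bash
python3 - <<'E'
from h import *
toj(-39,.060)
E
```

```text
t 11.3 pos [0.6139 0.1918 0.0598] yaw_y -92.77 tilt [-0.0019 -0.0002] F [-3.8  1.   0.6] w 0.0337 ff 29.85213036183268
shift [ 8.6  1.2 -0.3] shift in goal axes [ 8.6  1.2 -0.2] turn [ 0.02  0.11 -0.  ]
```

>>> arm_command:
  increments:
    - [20, [2, 0, 0], [0, 0, 0]]
    - [20, [2, 0, 0], [0, 0, 0]]
    - [20, [1.5, 0, 0], [0, 0, 0]]
    - [20, [0.5, 0, 0], [0, 0, 0]]
    - [20, [0, 0, 0], [0, 0, 0]]
    - [20, [0, 0, 0], [0, 0, 0]]

```text
time: 12.05
tool_pos: [0.6176, 0.1915, 0.0598]
tool_rot: [[0.999, -0.048, -0.007], [-0.048, -0.999, -0.001], [-0.007, 0.001, -1.0]]
contact_force: [-9.0, 0.9, 5.1]
gripper_width: 0.034
finger_force: 29.9
```

```bash
python3 - <<'E'
from h import *
from rig import camera
toj(-39,.060)
t=camera("top");s=camera("scene");w=camera("wrist")
C=np.zeros((600,800,3),np.uint8)
b=cv2.resize(t[112:162,212:276],None,fx=6,fy=6,interpolation=cv2.INTER_CUBIC);C[:300,:384]=b
b=cv2.resize(s[145:215,185:285],None,fx=4,fy=4,interpolation=cv2.INTER_CUBIC);C[:280,390:790]=b
C[305:600,:512]=w[:295]
cv2.imwrite("pics/c4.png",C)
E
```

```text
t 12.05 pos [0.6176 0.1915 0.0598] yaw_y -92.76 tilt [-0.0072 -0.0007] F [-9.   0.9  5.1] w 0.034 ff 29.868229748681188
shift [ 4.9  1.1 -0.3] shift in goal axes [ 4.9  1.1 -0.2] turn [0.06 0.41 0.  ]
```

View pics/c4.png

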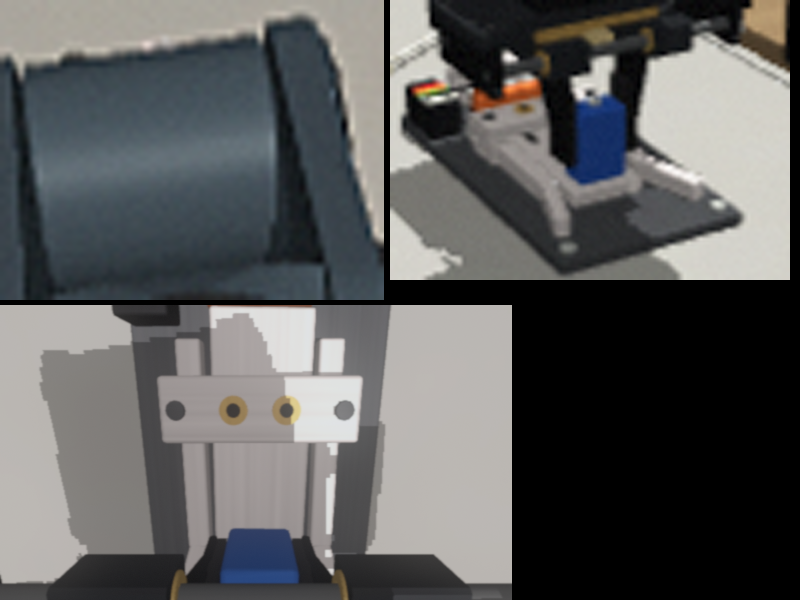

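The scene inset shows the foot under the bridge against the stop. The wrist view shows the nose edge at the very top (row ~2), with the bridge's top face at rows 72–137. I'll measure the nose against the bridge.

```bash
python3 - <<'E'
from h import *
from rig import calibration
C=cv2.imread("pics/c4.png");w=C[305:600,:512];c=calibration("wrist")
print(w[0:8,[225,240,290,300]].tolist())
for u in(220,260,300):
    g=w[:,u].astype(int).sum(1);d=np.diff(g);i=np.argsort(-abs(d))[:8];print(u,sorted((int(k),int(d[k])) for k in i))
for u in(185,195,325,335):
    g=w[:60,u].astype(int).sum(1);d=np.diff(g);i=np.argsort(-abs(d))[:3];print("rail",u,sorted((int(k),int(d[k])) for k in i))
for row in(80,120):
    g=w[row].astype(int).sum(1);d=np.diff(g);i=np.argsort(-abs(d))[:12];print(row,sorted((int(k),int(d[k])) for k in i))
# prediction with J for candidates
print(proj(c,place(J,[(45,46,38),(45,-46,38),(15,46,38),(15,-46,38),(62,33,24),(62,-33,24)])).round(1))
for n in(78,80,82,84):print(n,proj(c,place(J,[(n,0,20),(n,0,26)])).round(1).tolist())
E
```

```text
[[[88, 101, 134], [74, 89, 126], [62, 79, 121], [62, 78, 121]], [[152, 157, 173], [136, 143, 160], [93, 104, 135], [86, 97, 129]], [[192, 194, 203], [189, 191, 199], [152, 158, 172], [143, 148, 162]], [[211, 212, 218], [211, 212, 217], [193, 195, 203], [189, 190, 198]], [[219, 221, 222], [222, 222, 222], [212, 213, 219], [211, 212, 217]], [[220, 222, 222], [224, 224, 223], [220, 222, 223], [221, 221, 223]], [[221, 222, 222], [223, 224, 222], [222, 223, 223], [223, 223, 223]], [[220, 222, 222], [215, 216, 215], [222, 223, 223], [223, 223, 223]]]
220 [(0, 163), (1, 104), (2, 49), (13, -89), (14, -45), (137, 50), (232, -132), (233, -122)]
260 [(0, 122), (1, 163), (2, 73), (26, -91), (27, -49), (137, 53), (222, -81), (223, -102)]
300 [(1, 141), (2, 124), (3, 63), (66, -89), (70, 54), (136, -77), (232, -112), (233, -112)]
rail 185 [(26, -51), (32, 78), (33, 93)]
rail 195 [(26, -52), (32, 81), (33, 97)]
rail 325 [(32, 101), (33, 115), (34, 60)]
rail 335 [(32, 108), (33, 107), (34, 56)]
80 [(39, -62), (135, -53), (136, -67), (156, 66), (157, 72), (284, 85), (285, 48), (360, -63), (361, -103), (362, -89), (381, 71), (382, 86)]
120 [(51, -56), (52, -66), (140, -66), (160, 96), (161, 58), (293, 93), (294, 51), (356, -47), (357, -99), (358, -120), (359, -52), (384, 70)]
[[159.7  66.8]
 [367.3  66.7]
 [165.3 135. ]
 [361.2 134.8]
 [192.6  29.8]
 [333.8  29.7]]
78 [[263.2, -6.7], [263.4, -10.3]]
80 [[263.2, -11.6], [263.4, -15.3]]
82 [[263.2, -16.5], [263.4, -20.5]]
84 [[263.3, -21.5], [263.4, -25.6]]
```

>>> arm_command:
  increments:
    - [20, [1.5, 0, 0], [0, 0.3, 0]]
    - [20, [1.5, 0, 0], [0, 0, 0]]
    - [20, [1, 0, 0], [0, 0, 0]]
    - [20, [0.5, 0, 0], [0, 0, 0]]
    - [20, [0, 0, 0], [0, 0, 0]]
    - [20, [0, 0, 0], [0, 0, 0]]

```text
time: 12.95
tool_pos: [0.62, 0.1912, 0.0597]
tool_rot: [[0.999, -0.048, -0.007], [-0.048, -0.999, -0.001], [-0.007, 0.002, -1.0]]
contact_force: [-13.5, -0.5, 8.4]
gripper_width: 0.0337
finger_force: 29.9
```

```bash
python3 - <<'E'
from h import *
from rig import camera,calibration
toj(-39,.060)
s=camera("scene")
b=cv2.resize(s[158:185,183:240],None,fx=14,fy=14,interpolation=cv2.INTER_CUBIC);cv2.imwrite("pics/c5.png",b)
c=calibration("scene")
f=lambda P:((proj(c,place(J,P))-[183,158]+.5)*14-.5).round(0).tolist()
print("scale",f([(66,51,37),(75,51,37),(88,51,37),(110,51,37)]),f([(66,63,37),(66,39,37)]))
w=camera("wrist");cw=calibration("wrist")
for u in(185,195,325,335):
    d=np.diff(w[20:110,u].astype(int).sum(1));i=np.argsort(-abs(d))[:4];print("rail",u,sorted((int(k)+20,int(d[k])) for k in i))
print(proj(cw,place(J,[(62,33,24),(45,33,38)])).round(1))
E
```

```text
t 12.95 pos [0.62   0.1912 0.0597] yaw_y -92.77 tilt [-0.0067 -0.0012] F [-13.5  -0.5   8.4] w 0.0337 ff 29.91037950385362
shift [ 2.5  0.9 -0.3] shift in goal axes [ 2.5  0.9 -0.3] turn [ 0.09  0.38 -0.01]
scale [[230.0, 178.0], [210.0, 162.0], [182.0, 138.0], [136.0, 98.0]] [[172.0, 191.0], [286.0, 166.0]]
rail 185 [(27, -49), (37, 40), (38, 95), (39, 65)]
rail 195 [(37, 55), (38, 103), (39, 56), (75, -27)]
rail 325 [(38, 128), (39, 74), (72, -92), (76, 63)]
rail 335 [(38, 132), (72, -95), (104, -101), (105, -122)]
[[192.5  35.5]
 [188.9  72.7]]
```

View pics/c5.png

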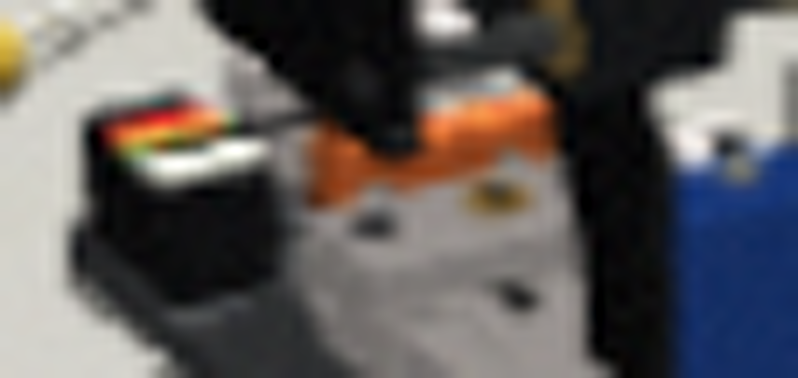

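The scale crop shows the pointer entering at about (240,128) and lying between white (y≈160) and yellow (y≈128), so it's at or near green. The floor load adds friction to the force reading. I'll relieve it by pitching the nose up slightly, which leaves the spring force alone on Fx.

>>> arm_command:
  increments:
    - [20, [0, 0, 0], [0, 0.4, 0]]
    - [20, [0, 0, 0], [0, 0.3, 0]]
    - [20, [0, 0, 0], [0, 0, 0]]
    - [20, [0, 0, 0], [0, 0, 0]]

```text
time: 13.55
tool_pos: [0.6199, 0.1912, 0.0597]
tool_rot: [[0.999, -0.049, 0.005], [-0.049, -0.999, -0.002], [0.005, 0.001, -1.0]]
contact_force: [-12.1, -0.3, 9.1]
gripper_width: 0.0334
finger_force: 29.9
```

```bash
python3 - <<'E'
from h import *
from rig import camera,sensors
toj(-39,.060)
F=[]
for i in range(6):
    F.append(sensors.get_obs()["contact_force"]);s=camera("scene") if i==0 else camera("wrist")
    if i==0:cv2.imwrite("pics/s6.png",s)
    else:w=s
print(np.mean(F,0).round(2),np.std(F,0).round(2))
cv2.imwrite("pics/w6.png",w)
# scale profile: scene pixels sampled along jig x at several y across the scale
from rig import calibration
c=calibration("scene")
for y in(44,49,54):
    X=np.arange(64,112,2.);p=proj(c,place(J,[(x,y,37) for x in X])).astype(np.float32)
    v=cv2.remap(s0:=cv2.imread("pics/s6.png"),p[:,0].reshape(1,-1).copy(),p[:,1].reshape(1,-1).copy(),cv2.INTER_LINEAR)[0]
    print(y,[(int(x),*map(int,q)) for x,q in zip(X,v)])
E
```

```text
t 13.55 pos [0.6199 0.1912 0.0597] yaw_y -92.78 tilt [ 0.0051 -0.0017] F [-12.1  -0.3   9.1] w 0.0334 ff 29.904458583332598
shift [ 2.6  0.9 -0.2] shift in goal axes [ 2.6  0.9 -0.3] turn [ 0.08 -0.3  -0.01]
[-11.71  -0.41   8.99] [0.46 0.29 0.11]
44 [(64, 55, 56, 57), (66, 63, 64, 64), (68, 79, 82, 81), (70, 115, 121, 120), (72, 153, 162, 161), (74, 188, 197, 196), (76, 209, 217, 216), (78, 228, 235, 235), (80, 221, 228, 228), (82, 161, 174, 176), (84, 110, 130, 140), (86, 66, 92, 120), (88, 56, 92, 138), (90, 69, 115, 173), (92, 76, 130, 204), (94, 79, 136, 231), (96, 85, 129, 227), (98, 85, 115, 207), (100, 79, 96, 181), (102, 77, 83, 145), (104, 85, 88, 126), (106, 97, 100, 121), (108, 117, 120, 130), (110, 146, 151, 153)]
49 [(64, 46, 45, 45), (66, 61, 63, 62), (68, 85, 90, 89), (70, 123, 131, 129), (72, 157, 168, 166), (74, 194, 206, 204), (76, 203, 215, 214), (78, 192, 204, 202), (80, 163, 175, 173), (82, 113, 126, 123), (84, 83, 109, 120), (86, 67, 108, 133), (88, 57, 115, 156), (90, 56, 126, 181), (92, 56, 120, 195), (94, 54, 103, 208), (96, 50, 78, 217), (98, 48, 59, 213), (100, 52, 58, 175), (102, 59, 62, 131), (104, 70, 72, 96), (106, 92, 95, 94), (108, 123, 127, 127), (110, 154, 160, 160)]
54 [(64, 37, 37, 37), (66, 63, 66, 66), (68, 92, 99, 98), (70, 130, 140, 139), (72, 164, 174, 174), (74, 196, 204, 204), (76, 221, 228, 228), (78, 222, 230, 230), (80, 176, 189, 190), (82, 120, 143, 144), (84, 68, 100, 101), (86, 44, 91, 104), (88, 49, 112, 144), (90, 58, 136, 185), (92, 69, 162, 227), (94, 64, 139, 229), (96, 56, 105, 213), (98, 46, 73, 189), (100, 39, 42, 156), (102, 54, 54, 132), (104, 73, 74, 120), (106, 96, 99, 119), (108, 120, 124, 127), (110, 147, 153, 153)]
```

```bash
python3 - <<'E'
from h import *
from rig import calibration
c=calibration("scene")
X=np.arange(64,112,1.)
P=np.array([proj(c,place(J,[(x,y,37) for x in X])) for y in np.arange(42,60,2)]).astype(np.float32)
S=lambda f:cv2.remap(cv2.imread(f),P[...,0].copy(),P[...,1].copy(),cv2.INTER_CUBIC).mean(0)
a,b=S("pics/scene0.png"),S("pics/s6.png")
for x,p,q in zip(X,a,b):print(int(x),p.round(0).astype(int),q.round(0).astype(int),(q.sum()/p.sum()).round(2))
E
```

```text
64 [28 28 27] [38 37 37] 1.35
65 [28 27 26] [44 45 45] 1.65
66 [26 26 25] [54 56 56] 2.15
67 [25 24 24] [67 70 70] 2.83
68 [24 23 22] [83 88 87] 3.74
69 [22 21 21] [101 108 107] 4.88
70 [21 20 20] [121 130 129] 6.29
71 [19 18 18] [142 153 151] 8.01
72 [18 17 16] [165 176 175] 10.07
73 [16 15 14] [188 199 197] 12.81
74 [15 14 13] [207 218 217] 15.45
75 [14 12 12] [223 233 232] 18.29
76 [13 11 11] [235 244 243] 20.27
77 [12 11 11] [238 245 244] 21.49
78 [12 11 10] [234 240 238] 21.58
79 [12 11 10] [221 228 225] 20.22
80 [12 11 11] [199 208 205] 18.08
81 [13 11 11] [171 182 180] 15.36
82 [13 12 11] [140 154 154] 12.54
83 [13 12 11] [108 128 130] 10.14
84 [13 12 11] [ 81 107 113] 8.21
85 [13 12 11] [ 60  93 104] 7.06
86 [13 12 11] [ 46  88 105] 6.62
87 [14 12 10] [ 41  92 115] 6.73
88 [14 13 10] [ 43 103 133] 7.45
89 [14 13 10] [ 48 116 154] 8.38
90 [15 13 11] [ 55 130 178] 9.16
91 [15 14 14] [ 62 139 199] 9.44
92 [15 14 16] [ 66 144 217] 9.47
93 [14 15 19] [ 69 143 230] 9.17
94 [15 16 23] [ 69 136 238] 8.36
95 [15 17 28] [ 67 124 239] 7.24
96 [16 18 32] [ 64 109 235] 6.24
97 [16 18 34] [ 60  93 224] 5.49
98 [17 19 37] [ 57  79 209] 4.72
99 [18 19 38] [ 54  66 189] 4.09
100 [18 19 38] [ 52  58 167] 3.66
101 [20 20 37] [ 54  54 146] 3.32
102 [21 20 35] [ 57  55 126] 3.11
103 [23 22 34] [ 63  61 111] 2.95
104 [26 25 34] [ 71  70 101] 2.87
105 [30 28 34] [81 81 97] 2.81
106 [33 32 36] [ 93  94 100] 2.83
107 [37 37 38] [106 108 108] 2.87
108 [42 42 41] [119 123 120] 2.9
109 [48 48 46] [135 139 135] 2.88
110 [53 53 51] [149 155 151] 2.9
111 [57 58 56] [163 169 167] 2.93
```

```bash
python3 - <<'E'
from h import *
from rig import calibration
from scipy.spatial.transform import Rotation as Ro
w=cv2.imread("pics/w6.png").astype(float).sum(2);c=calibration("wrist")
def edge(u0,u1,v0,v1,sg):
    d=np.diff(w[v0:v1,u0:u1].mean(1))*sg;k=int(d.argmax());o=slice(max(k-1,0),k+2);q=np.clip(d[o],0,None)
    return v0+.5+(np.arange(len(d))[o]*q).sum()/q.sum()
E=dict(nose=edge(225,245,0,8,1),nose2=edge(285,305,0,8,1),railL=edge(182,198,30,48,1),railR=edge(324,340,30,48,1),
 brfarR=edge(300,345,68,85,1),brfarL=edge(170,205,68,85,1),brfront=edge(220,300,130,155,1),brfrontn=edge(220,300,130,155,-1),blk=edge(240,280,215,235,-1))
print({k:round(float(v),2) for k,v in E.items()})
rows=np.array([(E["nose"]+E["nose2"])/2,(E["railL"]+E["railR"])/2,(E["brfarL"]+E["brfarR"])/2,np.nan,E["blk"]])
print("colour at far",w[68:85,310].astype(int).tolist());print("front",w[134:152,250].astype(int).tolist());print("block",w[216:232,260].astype(int).tolist())
np.save("rows.npy",rows)
for fr in(E["brfront"],E["brfrontn"]):
  rows[3]=fr
  def res(p):
    d,pit,dz,n=p  # jig shift along x (mm), camera pitch, camera height, nose in jig mm
    c2=dict(c);Rx=Ro.from_rotvec([pit,0,0]).as_matrix();c2["R"]=Rx@c["R"];c2["t"]=Rx@(c["t"]-c["R"]@[0,0,dz/1000])
    q=[J[0]+d/1000,J[1],J[2]]
    r=proj(c2,place(q,[(n,0,20),(62,0,24),(45,0,38),(15,0,38),(n-110,0,70)]))[:,1]-rows
    return np.r_[r,d/2,pit/.01,dz/2]
  s=least_squares(res,[0,0,0,80]);print(s.x.round(3),s.fun.round(2))
E
```

```text
{'nose': 3.33, 'nose2': 3.62, 'railL': 40.34, 'railR': 40.33, 'brfarR': 77.49, 'brfarL': 77.73, 'brfront': 143.64, 'brfrontn': 141.01, 'blk': 223.75}
colour at far [591, 590, 587, 584, 557, 474, 427, 420, 426, 490, 559, 607, 637, 652, 655, 652, 652]
front [428, 423, 423, 425, 432, 435, 422, 402, 384, 397, 435, 450, 453, 451, 453, 450, 452, 451]
block [435, 434, 434, 432, 432, 433, 431, 403, 285, 207, 200, 199, 197, 198, 196, 195]
[ 2.2180e+00 -1.9000e-02  1.9484e+01  8.5731e+01] [-5.49  5.44  0.33 -5.87  5.89  1.11 -1.91  9.74]
[ 2.3080e+00 -1.7000e-02  2.0110e+01  8.5252e+01] [-5.15  4.69 -0.48 -4.18  5.54  1.15 -1.73 10.06]
```

```bash
python3 - <<'E'
from h import *
from rig import calibration
from scipy.spatial.transform import Rotation as Ro
c=calibration("wrist");r0=np.load("rows.npy")
for fr in(141.5,143.6):
 for use in([1,1,1,1,1],[1,1,1,0,1],[1,1,1,1,0]):
  rows=r0.copy();rows[3]=fr
  def res(p):
    d,pit,dz,n=p
    c2=dict(c);Rx=Ro.from_rotvec([pit,0,0]).as_matrix();c2["R"]=Rx@c["R"];c2["t"]=Rx@(c["t"]-c["R"]@[0,0,dz/1000])
    r=proj(c2,place([J[0]+d/1000,J[1],J[2]],[(n,0,20),(62,0,24),(45,0,38),(15,0,38),(n-110,0,20)]))[:,1]-rows
    return np.r_[r*use,d/2,pit/.01,dz/2]
  s=least_squares(res,[0,0,0,80]);print(fr,use,s.x.round(3),s.fun.round(2))
E
```

```text
141.5 [1, 1, 1, 1, 1] [-4.040e-01 -6.000e-03 -8.290e-01  7.797e+01] [ 0.75 -0.53 -1.29  1.96 -1.08 -0.2  -0.57 -0.41]
141.5 [1, 1, 1, 0, 1] [-1.0420e+00 -5.0000e-03 -1.8230e+00  7.8379e+01] [ 0.29  0.19 -0.29  0.   -0.41 -0.52 -0.47 -0.91]
141.5 [1, 1, 1, 1, 0] [-8.5700e-01 -3.0000e-03  1.6970e+00  7.8734e+01] [ 0.    0.05 -1.13  1.1  -0.   -0.43 -0.26  0.85]
143.6 [1, 1, 1, 1, 1] [-8.1800e-01 -5.0000e-03 -1.4710e+00  7.8235e+01] [ 0.45 -0.07 -0.65  0.69 -0.65 -0.41 -0.5  -0.74]
143.6 [1, 1, 1, 0, 1] [-1.0420e+00 -5.0000e-03 -1.8230e+00  7.8379e+01] [ 0.29  0.19 -0.29  0.   -0.41 -0.52 -0.47 -0.91]
143.6 [1, 1, 1, 1, 0] [-1.0910e+00 -3.0000e-03  5.9000e-02  7.8698e+01] [ 0.    0.29 -0.55  0.17 -0.   -0.55 -0.32  0.03]
```

Fitting the nose against the bridge and rails gives a gauge travel of about 8.3 mm, so it's still in white and floor friction is inflating Fx. I'll relieve the downforce and push further.

>>> arm_command:
  increments:
    - [20, [0, 0, -0.4], [0, 0, 0]]
    - [20, [0, 0, -0.4], [0, 0, 0]]
    - [20, [1, 0, 0], [0, 0, 0]]
    - [20, [1, 0, 0], [0, 0, 0]]
    - [20, [1, 0, 0], [0, 0, 0]]
    - [20, [0, 0, 0], [0, 0, 0]]
    - [20, [0, 0, 0], [0, 0, 0]]

```text
time: 14.72
tool_pos: [0.6217, 0.1909, 0.0598]
tool_rot: [[0.999, -0.048, 0.002], [-0.048, -0.999, -0.002], [0.002, 0.002, -1.0]]
contact_force: [-12.8, -1.3, 5.9]
gripper_width: 0.0342
finger_force: 29.9
```

```bash
cat >> h.py <<'E'
def gauge():
    from rig import camera,calibration
    from scipy.spatial.transform import Rotation as Ro
    img=camera("wrist");w=img.astype(float).sum(2);c=calibration("wrist")
    def edge(u0,u1,v0,v1,sg=1):
        d=np.diff(w[v0:v1,u0:u1].mean(1))*sg;k=int(d.argmax());o=slice(max(k-1,0),k+2);q=np.clip(d[o],0,None)
        return v0+.5+(np.arange(len(d))[o]*q).sum()/q.sum()
    rows=np.array([(edge(225,245,0,10)+edge(285,305,0,10))/2,(edge(182,198,32,62)+edge(324,340,32,62))/2,(edge(170,205,70,100)+edge(300,345,70,100))/2,edge(240,280,212,235,-1)])
    def res(p):
        d,pit,dz,n=p
        c2=dict(c);Rx=Ro.from_rotvec([pit,0,0]).as_matrix();c2["R"]=Rx@c["R"];c2["t"]=Rx@(c["t"]-c["R"]@[0,0,dz/1000])
        r=proj(c2,place([J[0]+d/1000,J[1],J[2]],[(n,0,20),(62,0,24),(45,0,38),(n-110,0,20)]))[:,1]-rows
        return np.r_[r,d/2,pit/.01,dz/2]
    s=least_squares(res,[0,0,0,80]);print("rows",rows.round(1),"fit",s.x.round(3),"gauge mm",(s.x[3]-70).round(2),s.fun.round(1))
    return img
E
python3 -c "
from h import *
toj(-39,.06);cv2.imwrite('pics/w7.png',gauge());toj(-39,.06)"
```

```text
t 14.72 pos [0.6217 0.1909 0.0598] yaw_y -92.75 tilt [ 0.0023 -0.0022] F [-12.8  -1.3   5.9] w 0.0342 ff 29.89254689309746
shift [ 0.7  0.7 -0.2] shift in goal axes [ 0.7  0.7 -0.2] turn [ 0.12 -0.14  0.01]
rows [  4.8  43.6  81.6 223.7] fit [-1.0910e+00 -3.0000e-03 -1.1450e+00  7.9456e+01] gauge mm 9.46 [ 0.1  0.5 -0.6 -0.2 -0.5 -0.3 -0.6]
t 14.78 pos [0.6218 0.191  0.0598] yaw_y -92.75 tilt [ 0.0024 -0.0022] F [-13.1  -0.4   6.9] w 0.0338 ff 29.89241628907621
shift [ 0.7  0.8 -0.2] shift in goal axes [ 0.7  0.8 -0.2] turn [ 0.12 -0.14  0.01]
```

>>> arm_command:
  increments:
    - [20, [0, 0, -0.4], [0, 0, 0]]
    - [20, [1, 0, -0.2], [0, 0, 0]]
    - [20, [1, 0, 0], [0, 0, 0]]
    - [20, [1, 0, 0], [0, 0, 0]]
    - [20, [1, 0, 0], [0, 0, 0]]
    - [20, [0, 0, 0], [0, 0, 0]]
    - [20, [0, 0, 0], [0, 0, 0]]

```text
time: 15.65
tool_pos: [0.6245, 0.1907, 0.0598]
tool_rot: [[0.999, -0.048, -0.001], [-0.048, -0.999, -0.003], [-0.0, 0.003, -1.0]]
contact_force: [-14.7, -1.0, 5.7]
gripper_width: 0.0338
finger_force: 29.9
```

```bash
python3 -c "
from h import *
from rig import camera
toj(-39,.06);w=gauge();toj(-39,.06);s=camera('scene');cv2.imwrite('pics/s8.png',s)
b=cv2.resize(s[158:185,183:240],None,fx=14,fy=14,interpolation=cv2.INTER_CUBIC)[:,:798]
C=np.zeros((600,798,3),np.uint8);C[:b.shape[0]]=b;C[385:600,:512]=w[:215]
cv2.imwrite('pics/c8.png',C)"
```

```text
t 15.65 pos [0.6245 0.1907 0.0598] yaw_y -92.73 tilt [-0.0005 -0.0025] F [-14.7  -1.    5.7] w 0.0338 ff 29.886977006681263
shift [-2.   0.6 -0.2] shift in goal axes [-2.   0.7 -0.2] turn [0.15 0.02 0.03]
rows [  2.5  49.6  87.7 223.6] fit [-9.6100e-01 -4.0000e-03 -2.1030e+00  8.2701e+01] gauge mm 12.7 [ 0.3  0.3 -0.4 -0.4 -0.5 -0.4 -1.1]
t 15.7 pos [0.6245 0.1907 0.0598] yaw_y -92.73 tilt [-0.0005 -0.0025] F [-13.5  -1.2   5.5] w 0.0339 ff 29.88693161867559
shift [-2.   0.7 -0.2] shift in goal axes [-2.   0.7 -0.2] turn [0.14 0.02 0.03]
```

View pics/c8.png

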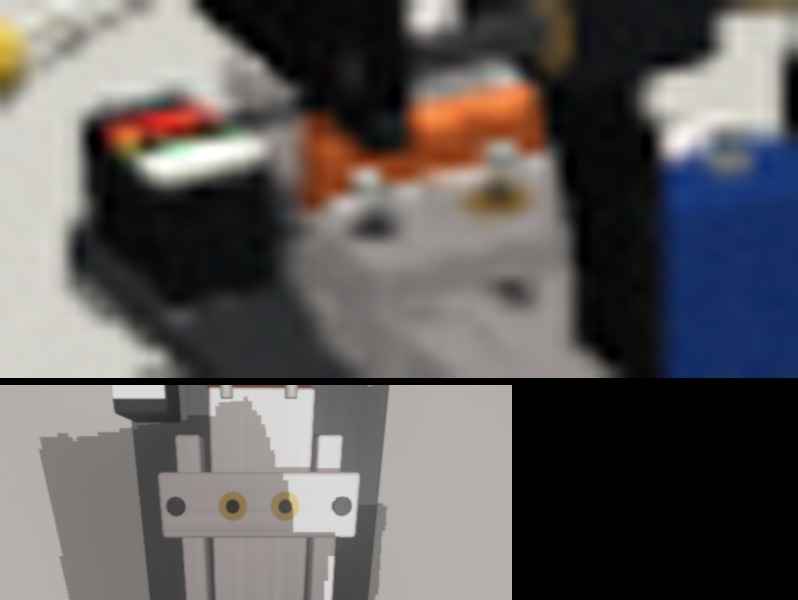

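The nose is against the orange stop and centred. The pointer now lies just past a sliver of green next to the white, and its raised position explains the apparent offset towards yellow. The wrist fit gives 12.7 mm, which is mid green, so I'm handing in.

```bash
python3 -c "
from rig import bot
print(bot.job_done())"
```

```text
the job is handed in; nothing more can be done
None
```

I handed the job in with the bracket still gripped by its blue block, its foot flat and centred under the bridge, and its nose pushing the orange stop. I estimate about 12.7 mm of travel (green is 10–16 mm, about 10 N). That figure comes from camera fits and was not read directly; other cues ranged from about 10.4 to 15 mm, and the judge's result was not shown.

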